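Take the filler cap off a gear reducer

ROBOT

A 6-joint arm with a two-finger parallel gripper is mounted at the origin on a cart in front of the work surface, level with it; the furniture and walls round the work are solid. World frame = base frame: x ahead of the robot, y to its left, z up, the work surface at z = 0. Lengths are in m, angles in rad, forces in N, time in s.
With the tool pointing down it reaches from about 0.375 to 0.825 m from the base axis. Payload 5.5 kg.
Tool frame: the origin (TCP) lies at the very end of the fingers, on their centre line; the grasp point (between the pads) lies ctrl.grip_point_offset behind it (ctrl.grip_point_offset is the distance from the TCP to the grasp point, in m); y points along the fingers, x is the direction in which the jaws open and shut, and the axes are right-handed (so a half turn about y gives the same grasp; the last joint's range is limited). The gripper opens to 85 mm and grips with 20 to 120 N. Pads are 22 mm wide; open, the fingers measure 114 mm over their backs; the gripper's body (76 mm by 85 mm) begins 54 mm behind the grasp point. The pads swing forward as they close: fully open they stand 13 mm farther back than shut.
Start: joints at [-1.101, 0.314, -0.047, 1.21, 0, 1.571], TCP at [0.272, -0.535, 0.231] pointing down, gripper open.
Joint ranges: [-2.67, 2.67], [-0.69, 1.73], [-1.03, 1.25], [-2.08, 2.16], [-1.42, 1.45], [-3.14, 3.14]. Speed limits (rad/s): [2.39, 2.39, 3.01, 3.14, 3.14, 3.14].

INTERFACE

Orientations are given as a unit quaternion [w, x, y, z].
In Python, from station import ctrl, cams gives the robot as it stands. The module is installed in compiled form; this text tells all that it offers.
- The arm moves only by the shell command python3 -m pendant 'ROWS' [FORCE]. ROWS is a JSON object of lists of equal length, an entry for each row: "xyz": the shift along the tool's x, y, z in m, a list of three; "roll": the turn about the tool's y in degrees; "hand": the closure, from 0 (fully open) to 1 (shut). A call has 1 to 20 rows; each row shifts and turns the commanded pose from where the row before left it, along the tool's axes as they then stand; what a row does not reach is not made up. A row lasts 1/12 s, in which the tool goes at most 41.7 mm and 7.16 degrees, less where a joint would pass 70% of its speed; a pose out of reach is approached as far as the arm can. A call is refused whole if a number of a shift passes 0.0417 or a number of a turn 7.16, either way. A call with a gripper value outside its range is refused whole. The fingers move at their own pace and stop on an object; FORCE is the grip in N (left out, the last holds). Time passes only in rows, so rows that do not move let the fingers close. It gives the time, the measured TCP pose, the force and the opening at its end, in the units of the state.
- ctrl.state(): the state, without advancing time (a new reading comes with each control period).
- cams.get_image(name): name is "scene" or "top"; returns the picture (400x640x3 uint8, red, green, blue); there is no depth.
- cams.camera_info(name): a dict with "intrinsics" (3x3 intrinsics, pixels), "dist" ([k1, k2, p1, p2, k3] as OpenCV has them; the pictures are not rectified), "world_to_cam" (4x4, takes a point from world to camera coordinates). Camera axes: x right, y down, z forward; pixel columns grow to the right and rows downward; lengths in m; the calibration is good to about 2 mm. A picture is of the moment at which its call begins. camera_info takes no time and is no camera call.
- ctrl.close_job(): hands the job in, once; it reports no verdict.
The state is a dict: "time": time; "joints": joint angles; "joint_velocities": joint speeds; "tau": joint torques, N m; "ee_pos": TCP position; "eef_rot": TCP orientation; "wrist_force": force on the tool from outside, world axes, zero at the start; "moment": the same for the moment, N m; "width": opening from 0.0 (shut) to 1.0 (fully open).
Only numpy, scipy, OpenCV 4.12 (cv2) and the standard library are available. Lean on these libraries where they do the work, as an engineer would, in place of code of your own. Each camera call takes 0.05 s, during which the arm holds its last target.

TASK

Unscrew the ribbed round filler cap from the slanting neck of the grey gear reducer, turn by turn until its thread is free, and lift it off. Set it down gently, without dropping it, inside the shallow metal parts tray so that it stands level on its open rim, closed top up, and leave everything else on the bench where it is.

Things in the scene. Friction and masses are not known exactly. Their poses are not given: they have to be found in the camera images.
- gearbox: grey gear reducer with a ribbed motor behind it, fixed to the bench in one of two places (left or right of the middle). Own x from -78 to +158 mm, 150 mm wide, housing 95 mm high (black box at the back 104 mm). Origin: on the bench under the housing; its -x faces roughly to the robot, z up. A filler neck rises from its upper front edge, leaning 30 degrees from vertical towards its -x.
- neck: steel filler neck, fixed to the gearbox. Origin: its foot, on the thread axis, 40 mm in front (-x) of the gearbox origin and 90 mm above the bench. z: the thread axis, out of the gearbox, 30 degrees from vertical towards the gearbox's -x. 61 mm long, 39 mm across the thread, of which the last 16 mm are a smooth pilot 31 mm across; round boss 66 mm across at its foot.
- neck_end (a point): centre of the neck's free end, 61 mm along the neck's z axis. The thread is an ordinary right-hand one: the cap comes off turning anticlockwise as seen looking at its top. It rises 17 mm per full turn (end play up to 1.5 mm), turns easily, stays where it is left, and its thread is free after about 3.4 rad (195 degrees), having risen 9 mm; it then still sits on the pilot. It cannot be pulled off before that.
- cap: ribbed round aluminium screw cap, 50 mm across, 44 mm high, about 80 g, on the neck. Origin: centre of its open rim; z: out of its closed top. At the start fully screwed on, axes parallel to the neck's, its rim 25 mm along the axis from the neck's foot. Bore 36 mm deep, so it must rise 36 mm in all to be off the neck. Can be gripped across its round side at any angle about its axis.
- tray: shallow open rectangular steel parts tray, 150 mm (own x) by 190 mm (own y), 18 mm high, walls and floor 3 mm thick, fixed on the bench in the other of the two places, empty. Origin: centre of its underside on the bench; z up.
- jar_1: bystander, to be left alone: white plastic jar with a white screw lid, 50 mm across, 72 mm high. Origin: centre of its underside.
- jar_2: bystander, to be left alone: white plastic jar with a blue screw lid, 50 mm across, 62 mm high. Origin: centre of its underside.
- calipers: bystander, to be left alone: flat curved outside calipers, 118x154x14 mm. Origin: centre of its underside.
- mallet: bystander, to be left alone: wooden mallet lying down, 258 mm long, head 102x66 mm. Origin: centre of its underside.
- tape_roll: bystander, to be left alone: roll of paper tape lying flat, 100 mm across, 34 mm high. Origin: centre of its underside.
- mug: bystander, to be left alone: white mug, 79 mm wide, 114 mm over the handle, 89 mm high. Origin: centre of its underside.
- flat_brush: bystander, to be left alone: flat brush lying down, 212x44x14 mm. Origin: centre of its underside.
Mind the look-alikes: they are no part of the job. What is shaped like the cap but pink or turquoise is not meant.

How it is judged:
By the outcome, as a careful person would: the job done as asked, in the order asked, and still so for the second after the job is handed in, with the robot touching nothing.
It also fails if it takes over 67 s, if anything falls off the work surface, if the arm or the gripper's body presses on something with over 40 N, if the wrist force passes 120 N, or if a joint passes its speed limit or range.

## Working session

There is one attempt and no reset: what is moved stays moved. The work goes in short steps, Python scripts to look and compute and a shell command to move; the robot and the scene stay as the last step left them, time stands still between calls to the robot, and variables do not carry over. Pictures are saved under pics/ and viewed, and the job is handed in when it is done.

```bash
ls; mkdir -p pics; python3 - <<'E'
from station import ctrl,cams
import cv2,numpy as np
print(ctrl.state(), ctrl.grip_point_offset)
for n in("scene","top"):
    im=cams.get_image(n); cv2.imwrite(f"pics/{n}0.png",im[...,::-1])
    i=cams.camera_info(n); print(n,i)
E
```

```text
pics
{'time': 0.0, 'joints': array([-1.10101824e+00,  3.14210170e-01, -4.80718446e-02,  1.21018104e+00,
       -2.60723359e-05,  1.57081418e+00]), 'joint_velocities': array([-1.53727439e-03,  4.51952781e-05, -1.39438303e-03, -1.22414070e-03,
       -2.58508846e-03, -2.37645335e-03]), 'tau': array([-9.88372740e-04, -5.39584923e+01,  3.39754450e+01,  1.89900206e-02,
       -2.20983011e-04,  4.10921643e-06]), 'ee_pos': array([ 0.27134916, -0.53450053,  0.23044723]), 'eef_rot': array([ 0.60293452, -0.60233371,  0.37041483, -0.36940075]), 'wrist_force': array([-0.1540934 ,  0.23225718,  0.63179082]), 'moment': array([0.00478659, 0.00633068, 0.01167713]), 'width': 0.9965683458497916} 0.0187
scene {'intrinsics': array([[369.55031536,   0.        , 327.62801941],
       [  0.        , 369.55031536, 195.67755888],
       [  0.        ,   0.        ,   1.        ]]), 'dist': array([0.0108158, 0.       , 0.       , 0.       , 0.       ]), 'world_to_cam': array([[-0.82859146, -0.55960468,  0.01669707,  0.43185851],
       [-0.42406348,  0.60786905, -0.67131616,  0.25448511],
       [ 0.36552203, -0.56332746, -0.74098301,  1.09543239],
       [ 0.        ,  0.        ,  0.        ,  1.        ]])}
top {'intrinsics': array([[435.72261086,   0.        , 318.17417918],
       [  0.        , 435.72261086, 197.78173025],
       [  0.        ,   0.        ,   1.        ]]), 'dist': array([-0.08966507,  0.        ,  0.        ,  0.        ,  0.        ]), 'world_to_cam': array([[-0.01903798, -0.99980893,  0.00443365,  0.02950471],
       [-0.99819684,  0.01875443, -0.05702054,  0.49472696],
       [ 0.0569265 , -0.00551121, -0.99836316,  1.42223385],
       [ 0.        ,  0.        ,  0.        ,  1.        ]])}
```

View pics/scene0.png

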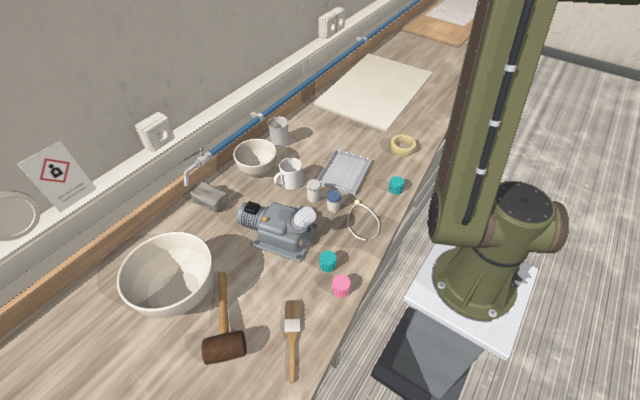

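View pics/top0.png

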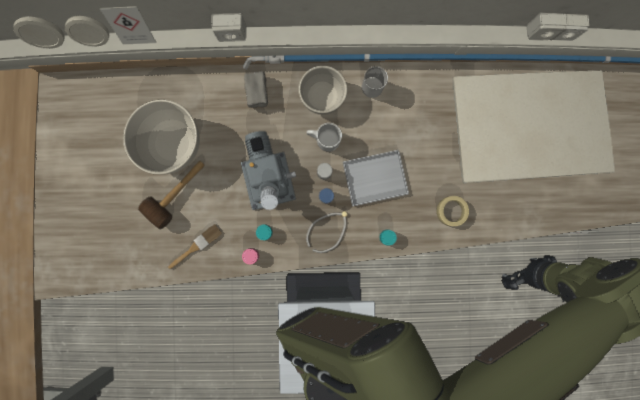

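The scene picture shows the gearbox at about (285,228) with the silver cap at (305,216). The tray is at (345,170), with the jars at (314,190) and (334,201) between them. In the top picture the cap is at (269,199), the gearbox at (266,178) and the tray at (377,178).

Candidates for the cap in the top view:
- silver ribbed cap on the slanting neck (269,199)
- turquoise caps (264,232) and (388,237)
- pink cap (250,257)
- round lids of the jars (325,170) and (326,197)

By the description it is the silver one on the neck. I'll check it in a crop.

```bash
python3 - <<'E'
import cv2,numpy as np
t=cv2.imread('pics/top0.png')[120:260,225:415]; s=cv2.imread('pics/scene0.png')[140:280,230:410]
cv2.imwrite('pics/ct.png',cv2.resize(t,None,fx=4,fy=4,interpolation=cv2.INTER_CUBIC))
cv2.imwrite('pics/cs.png',cv2.resize(s,None,fx=4,fy=4,interpolation=cv2.INTER_CUBIC))
E
```

```text
(no output)
```

View pics/ct.png

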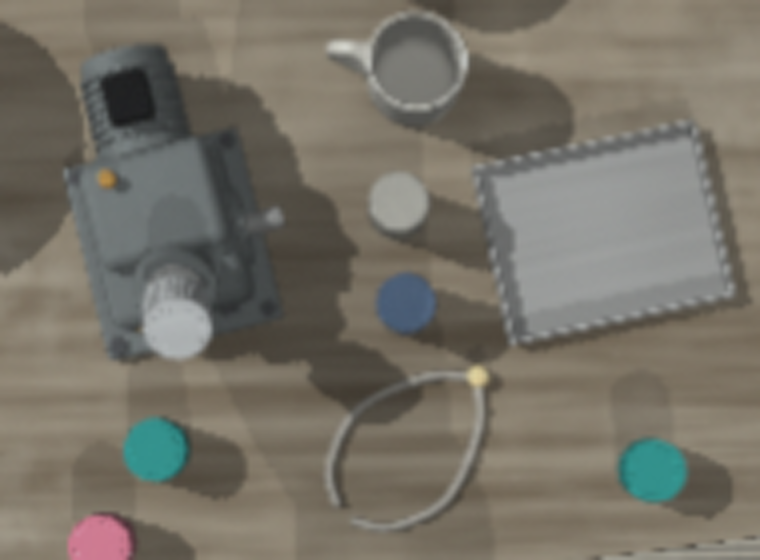

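View pics/cs.png

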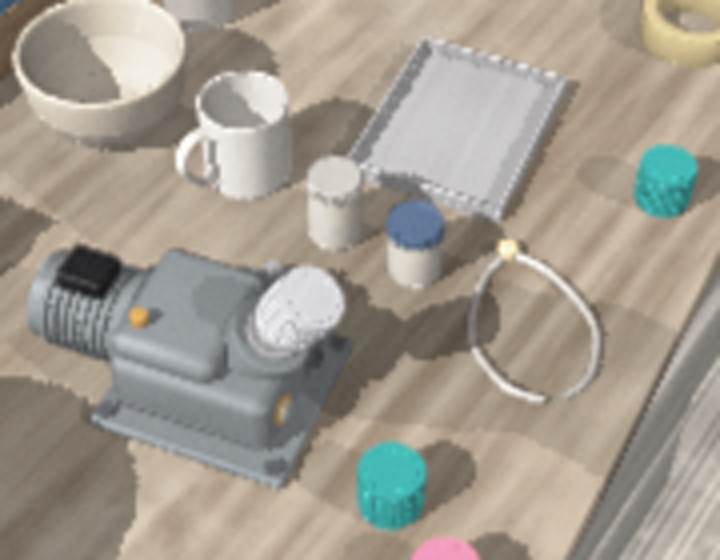

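```bash
cat > h.py <<'E'
import cv2,numpy as np
from station import ctrl,cams
from scipy.spatial.transform import Rotation as R
I={n:cams.camera_info(n) for n in("top","scene")}
def ray(n,uv):
    i=I[n]; p=cv2.undistortPoints(np.array([[uv]],float),i["intrinsics"],i["dist"])[0,0]
    T=i["world_to_cam"]; c=-T[:3,:3].T@T[:3,3]; d=T[:3,:3].T@np.r_[p,1]; return c,d/np.linalg.norm(d)
def plane(n,uv,z):
    c,d=ray(n,uv); return c+d*(z-c[2])/d[2]
def tri(a,b):
    c1,d1=ray("top",a);c2,d2=ray("scene",b)
    A=np.c_[d1,-d2]; s=np.linalg.lstsq(A,c2-c1,rcond=None)[0]
    p,q=c1+s[0]*d1,c2+s[1]*d2; return (p+q)/2,np.linalg.norm(p-q)
def proj(n,P):
    i=I[n];T=i["world_to_cam"]
    return cv2.projectPoints(np.array(P,float).reshape(-1,1,3),cv2.Rodrigues(T[:3,:3])[0],T[:3,3],i["intrinsics"],i["dist"])[0][:,0]
def tool():
    s=ctrl.state(); q=s["eef_rot"]; return s,s["ee_pos"],R.from_quat([q[1],q[2],q[3],q[0]])
E
python3 - <<'E'
from h import *
np.set_printoptions(precision=4,suppress=True)
T=lambda u,v:(225+(u-1.5)/4,120+(v-1.5)/4)
S=lambda u,v:(230+(u-1.5)/4,140+(v-1.5)/4)
print("captop", plane("top",T(178,328),.15), plane("scene",S(305,300),.15), tri(T(178,328),S(308,298)))
g=np.array([plane("top",T(*p),.01) for p in [(68,172),(235,132),(283,315),(113,357)]]);print(g)
for a,b in((0,3),(1,2)): d=g[b]-g[a]; print("-x yaw",np.degrees(np.arctan2(d[1],d[0])),np.linalg.norm(d))
for a,b in((0,1),(3,2)): d=g[b]-g[a]; print("-y yaw",np.degrees(np.arctan2(d[1],d[0])),np.linalg.norm(d))
t=np.array([plane("top",T(*p),.018) for p in [(478,170),(690,124),(740,300),(513,345)]]);print("tray",t,t.mean(0))
for a,b in((0,3),(1,2),(0,1),(3,2)): d=t[b]-t[a]; print(np.degrees(np.arctan2(d[1],d[0])),np.linalg.norm(d))
for n,p,z in(("jar1",(399,203),.072),("jar2",(406,302),.062),("teal1",(156,450),.044),("teal2",(652,470),.044),("pink",(101,545),.044)):print(n,plane("top",T(*p),z))
E
```

```text
captop [0.4787 0.1675 0.15  ] [0.4826 0.1734 0.15  ] (array([0.4807, 0.1688, 0.1486]), np.float64(0.004415032960419289))
[[0.6174 0.2727 0.01  ]
 [0.6482 0.1331 0.01  ]
 [0.4949 0.0955 0.01  ]
 [0.4628 0.2366 0.01  ]]
-x yaw -166.8653463018246 0.15883878002134183
-x yaw -166.22296338156812 0.15782282124202393
-y yaw -77.59321022797288 0.14297345762538755
-y yaw -77.17822595210089 0.14473350367168197
tray [[ 0.6114 -0.0679  0.018 ]
 [ 0.647  -0.2452  0.018 ]
 [ 0.4997 -0.2822  0.018 ]
 [ 0.4662 -0.0934  0.018 ]] [ 0.5561 -0.1722  0.018 ]
-170.04682767522883 0.14746444221348665
-165.89115348253262 0.15184987816471418
-78.65503184462733 0.18085644404805473
-79.92536122702049 0.19180756610107197
jar1 [ 0.5787 -0.0009  0.072 ]
jar2 [ 0.5005 -0.0051  0.062 ]
teal1 [0.3861 0.1979 0.044 ]
teal2 [ 0.3623 -0.2011  0.044 ]
pink [0.3107 0.2433 0.044 ]
```

```bash
python3 -m pendant; python3 -m pendant --help; python3 - <<'E'
from h import *
s,p,r=tool(); print(s["time"],r.as_matrix().round(3))
E
```

```text
0.1 [[ 0.453 -0.001  0.892]
 [-0.892  0.001  0.453]
 [-0.002 -1.    -0.   ]]invalid input
invalid input: not JSON, or not a number
```

The calls accept only shifts and a roll about the vertical tool axis, so the tool stays pointing down. That leaves these steps:
- Grip the cap across the gearbox's y.
- Ratchet it round with partial rolls.
- Pull along the leaning axis.
- Upright the cap against the tray floor.

First I'll lift and test the roll sign.

```bash
python3 -m pendant '{"xyz":[[0,-0.03,0],[0,-0.03,0]],"roll":[7,7],"hand":[0,0]}' 40; python3 - <<'E'
from h import *
s,p,r=tool(); print(s["joints"].round(3),p.round(4)); M=r.as_matrix(); print(np.degrees(np.arctan2(M[1,0],M[0,0])))
print("to target in tool axes", r.inv().apply(np.array([.4931,.1714,.28])-p).round(4))
E
```

```text
time: 0.27
ee_pos: [0.2708, -0.5333, 0.2894]
eef_rot: [0.553, -0.551, 0.444, -0.44]
wrist_force: [-0.0, -1.0, 0.9]
width: 1.0
[-1.101  0.301  0.067  1.343 -0.     1.821] [ 0.2708 -0.5333  0.2894]
-77.40673920256205
to target in tool axes [-0.6392  0.0125  0.3706]
```

```bash
Z='[0,0,0]'; python3 -m pendant '{"xyz":[[0,0,0],[0,0,0],[0,0,0],[0,0,0],[0,0,0],[0,0,0],[0,0,0],[0,0,0],[0,0,0],[0,0,0],[0,0,0],[0,0,0],[0,0,0]],"roll":[-7,-7,-7,-7,-7,-7,-7,-7,-7,-7,-7,-7,-7],"hand":[0,0,0,0,0,0,0,0,0,0,0,0,0]}' && python3 -m pendant '{"xyz":[[0,0,0],[0,0,0],[0,0,0],[0,0,0],[0,0,0],[0,0,0],[0,0,0],[0,0,0],[0,0,0],[0,0,0],[0,0,0],[0,0,0],[0,0,0]],"roll":[-7,-7,-7,-7,-7,-7,-7,-7,-7,-7,-7,-7,-5.6],"hand":[0,0,0,0,0,0,0,0,0,0,0,0,0]}'; python3 - <<'E'
from h import *
s,p,r=tool(); print(s["joints"].round(3),p.round(4)); M=r.as_matrix(); print(np.degrees(np.arctan2(M[1,0],M[0,0])))
print("to target in tool axes", r.inv().apply(np.array([.4931,.1714,.28])-p).round(4))
E
```

```text
time: 1.35
ee_pos: [0.2715, -0.5347, 0.2908]
eef_rot: [0.702, -0.701, -0.088, 0.088]
wrist_force: [-0.2, -0.6, 0.5]
width: 0.997
time: 2.43
ee_pos: [0.2715, -0.5347, 0.2908]
eef_rot: [-0.436, 0.436, 0.557, -0.556]
wrist_force: [-0.4, -1.1, -0.1]
width: 1.005
[-1.101  0.299  0.068  1.34   0.    -1.343] [ 0.2715 -0.5347  0.2908]
103.85191339164805
to target in tool axes [ 0.6325  0.0113 -0.3842]
```

```bash
python3 -m pendant '{"xyz":[[0.0316,0,-0.0192],[0.0316,0,-0.0192],[0.0316,0,-0.0192],[0.0316,0,-0.0192],[0.0316,0,-0.0192],[0.0316,0,-0.0192],[0.0316,0,-0.0192],[0.0316,0,-0.0192],[0.0316,0,-0.0192],[0.0316,0,-0.0192],[0.0316,0,-0.0192],[0.0316,0,-0.0192],[0.0316,0,-0.0192],[0.0316,0,-0.0192],[0.0316,0,-0.0192],[0.0316,0,-0.0192],[0.0316,0,-0.0192],[0.0316,0,-0.0192],[0.0316,0,-0.0192],[0.0316,0,-0.0192]],"roll":[0,0,0,0,0,0,0,0,0,0,0,0,0,0,0,0,0,0,0,0],"hand":[0,0,0,0,0,0,0,0,0,0,0,0,0,0,0,0,0,0,0,0]}'; python3 -m pendant '{"xyz":[[0,0,0],[0,0,0]],"roll":[0,0],"hand":[0,0]}'; python3 - <<'E'
from h import *
s,p,r=tool(); print(s["joints"].round(3),p.round(4)); M=r.as_matrix(); print(np.degrees(np.arctan2(M[1,0],M[0,0])))
print("to target in tool axes", r.inv().apply(np.array([.4931,.1714,.106])-p).round(4))
for n in("top","scene"):
    cv2.imwrite(f"pics/{n}1.png",cams.get_image(n)[...,::-1])
t=cv2.imread('pics/top1.png')[100:260,200:360]; s=cv2.imread('pics/scene1.png')[130:280,220:370]
cv2.imwrite('pics/c1.png',np.hstack([cv2.resize(t,(400,400)),cv2.resize(s,(400,400))]))
E
```

```text
time: 4.1
ee_pos: [0.4972, 0.1711, 0.291]
eef_rot: [0.438, -0.438, -0.555, 0.556]
wrist_force: [0.8, -1.2, 0.4]
width: 1.0
time: 4.27
ee_pos: [0.4971, 0.1707, 0.2904]
eef_rot: [0.437, -0.436, -0.556, 0.557]
wrist_force: [-0.1, -0.7, 0.3]
width: 1.002
[ 0.331  0.157 -0.113  1.302 -0.     0.092] [0.4971 0.1707 0.2904]
103.70728428636242
to target in tool axes [0.0016 0.1844 0.0034]
```

View pics/c1.png

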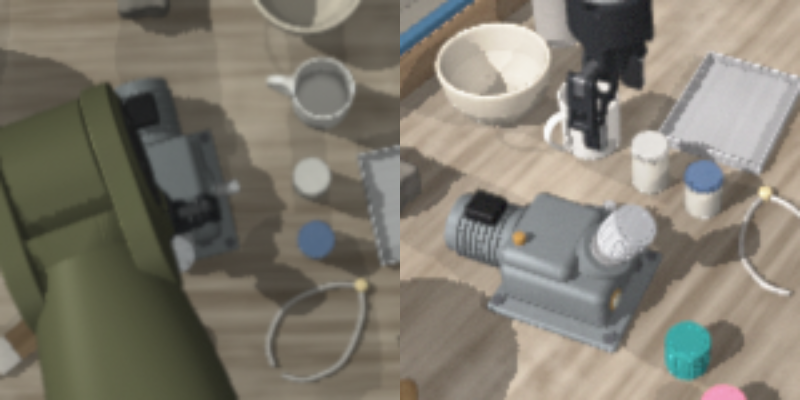

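The gripper hangs above the cap, and its tool z points to the gearbox's -x. I'll lower it.

```bash
python3 -m pendant '{"xyz":[[0.0016,0.03,0.0034],[0,0.03,0],[0,0.03,0],[0,0.03,0],[0,0.02,0],[0,0.02,0],[0,0.012,0],[0,0.012,0],[0,0,0],[0,0,0]],"roll":[0,0,0,0,0,0,0,0,0,0],"hand":[0,0,0,0,0,0,0,0,0,0]}' 30; python3 - <<'E'
from h import *
s,p,r=tool(); print(s["joints"].round(3),p.round(4))
cv2.imwrite("pics/s2.png",cams.get_image("scene")[...,::-1])
s=cv2.imread('pics/s2.png')[130:280,220:370]
cv2.imwrite('pics/c2.png',cv2.resize(s,(600,600),interpolation=2))
E
```

```text
time: 5.2
ee_pos: [0.4929, 0.1686, 0.1072]
eef_rot: [0.438, -0.438, -0.555, 0.555]
wrist_force: [-0.2, 0.4, 0.4]
width: 1.004
[ 0.33   0.253 -0.425  0.894 -0.     0.096] [0.4929 0.1686 0.1072]
```

View pics/c2.png

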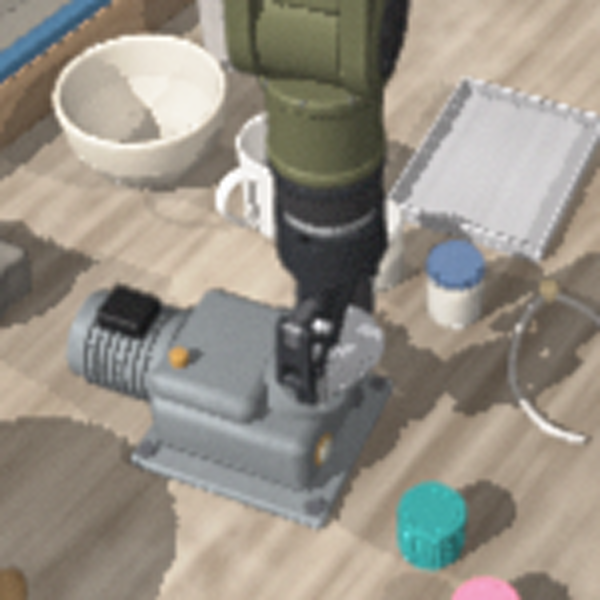

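The open fingers straddle the cap, with nothing else touched. I'll close at zero roll to check the centring.

```bash
python3 -m pendant '{"xyz":[[0.003,0,0],[0,0,0],[0,0,0],[0,0,0],[0,0,0],[0,0,0],[0,0,0],[0,0,0],[0,0,0],[0,0,0]],"roll":[0,0,0,0,0,0,0,0,0,0],"hand":[1,1,1,1,1,1,1,1,1,1]}' 30; python3 - <<'E'
from h import *
s,p,r=tool(); print(s["joints"].round(3),p.round(4), s["width"],r.inv().apply(s["wrist_force"]),r.inv().apply(s["moment"]))
E
```

```text
time: 6.08
ee_pos: [0.4935, 0.1726, 0.1083]
eef_rot: [-0.437, 0.438, 0.555, -0.555]
wrist_force: [-0.7, -3.1, 6.9]
width: 0.581
[ 0.337  0.253 -0.422  0.894 -0.002  0.102] [0.4935 0.1726 0.1083] 0.5813232092059444 [-2.86331582 -6.89639291  1.36040492] [0.34206805 0.09175465 0.61991581]
```

Gripped at 49.4 mm with low force. First stroke: -35° while following the rise.

```bash
python3 -m pendant '{"xyz":[[0,0,0],[0,-0.0002,0.0001],[0,-0.0002,0.0001],[0,-0.0002,0.0001],[0,-0.0002,0.0001],[0,-0.0002,0.0001],[0,0,0]],"roll":[0,-7,-7,-7,-7,-7,0],"hand":[1,1,1,1,1,1,1]}' 40; python3 - <<'E'
from h import *
s,p,r=tool(); M=r.as_matrix(); print(np.degrees(np.arctan2(M[1,0],M[0,0])),p.round(4), s["width"],r.inv().apply(s["wrist_force"]),r.inv().apply(s["moment"]))
cv2.imwrite("pics/s3.png",cams.get_image("scene")[...,::-1])
a=[cv2.resize(cv2.imread(f'pics/s{k}.png')[190:250,280:340],(400,400),interpolation=2) for k in(2,3)]
cv2.imwrite('pics/c3.png',np.hstack(a))
E
```

```text
time: 6.67
ee_pos: [0.4971, 0.1777, 0.1098]
eef_rot: [-0.247, 0.25, 0.666, -0.658]
wrist_force: [7.0, 18.5, -9.2]
width: 0.582
138.78358471598668 [0.4971 0.1777 0.1098] 0.5824172619586221 [  6.95138029   9.47292061 -18.36549322] [-3.51347097  0.982716    0.92664708]
```

View pics/c3.png

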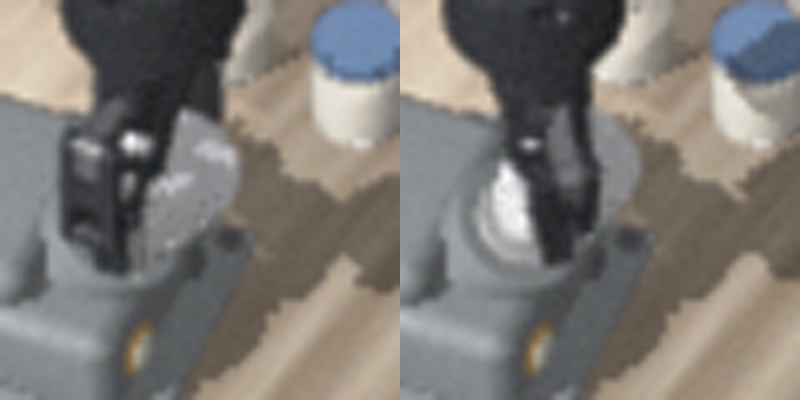

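```bash
python3 - <<'E'
from h import *
s,p,r=tool(); M=r.as_matrix(); print(M.round(3)); print(s["joints"].round(3),s["wrist_force"].round(1),s["moment"].round(2))
E
```

```text
[[-0.75   0.008 -0.661]
 [ 0.661  0.009 -0.75 ]
 [-0.    -1.    -0.012]]
[ 0.34   0.253 -0.419  0.888  0.006 -0.508] [ 7.5 18.  -8.7] [ 2.11 -2.88 -1.09]
```

```bash
python3 -m pendant '{"xyz":[[0,0,0],[0,0,0],[0,0,0],[0,0,0]],"roll":[0,0,0,0],"hand":[0,0,0,0]}' 40; python3 - <<'E'
from h import *
s,p,r=tool(); M=r.as_matrix(); print(np.degrees(np.arctan2(M[1,0],M[0,0])),p.round(4), s["width"],r.inv().apply(s["wrist_force"]).round(1),r.inv().apply(s["moment"]).round(2))
E
python3 -m pendant '{"xyz":[[0,0,0],[0,0,0],[0,0,0],[0,0,0],[0,0,0],[0,0,0],[0,0,0],[0,0,0],[0,0,0],[0,0,0],[0,0,0]],"roll":[7,7,7,7,7,7,7,7,7,7,0],"hand":[0,0,0,0,0,0,0,0,0,0,0]}' 40; python3 - <<'E'
from h import *
s,p,r=tool(); M=r.as_matrix(); print(np.degrees(np.arctan2(M[1,0],M[0,0])),p.round(4), s["width"],r.inv().apply(s["wrist_force"]).round(1),r.inv().apply(s["moment"]).round(2))
print("to axis pt in tool axes", r.inv().apply(np.array([.4931,.1714,.1075])-p).round(4))
E
```

```text
time: 7.05
ee_pos: [0.4921, 0.1725, 0.1082]
eef_rot: [0.251, -0.25, -0.661, 0.661]
wrist_force: [-0.2, -0.5, 0.7]
width: 1.003
138.51606145859392 [0.4921 0.1725 0.1082] 1.003024336972508 [-0.2 -0.7  0.4] [0.02 0.01 0.  ]
time: 7.97
ee_pos: [0.4922, 0.1724, 0.1083]
eef_rot: [0.585, -0.585, -0.397, 0.397]
wrist_force: [-0.4, 0.0, 0.0]
width: 1.003
68.32770274810575 [0.4922 0.1724 0.1083] 1.0030353894595474 [-0.1 -0.   0.3] [-0.03  0.03  0.03]
to axis pt in tool axes [-0.0006  0.0008 -0.0012]
```

```bash
cat > rep.py <<'E'
from h import *
import sys
s,p,r=tool(); M=r.as_matrix(); print("az",np.degrees(np.arctan2(M[1,0],M[0,0])).round(1),p.round(4), "w",round(s["width"],3),"F",r.inv().apply(s["wrist_force"]).round(1),"M",r.inv().apply(s["moment"]).round(2))
if len(sys.argv)>1:
    k=sys.argv[1]; cv2.imwrite(f"pics/s{k}.png",cams.get_image("scene")[...,::-1])
    cv2.imwrite(f'pics/c{k}.png',cv2.resize(cv2.imread(f'pics/s{k}.png')[180:260,270:350],(480,480),interpolation=2))
E
python3 -m pendant '{"xyz":[[0,0,-0.001],[0,0,0],[0,0,0],[0,0,0],[0,0,0],[0,0,0]],"roll":[0,0,0,0,0,0],"hand":[1,1,1,1,1,1]}' 40; python3 rep.py
python3 -m pendant '{"xyz":[[0,-0.0002,0.0001],[0,-0.0002,0.0001],[0,-0.0002,0.0001],[0,-0.0002,0.0001],[0,-0.0002,0.0001]],"roll":[-7,-7,-7,-7,-7],"hand":[1,1,1,1,1]}' 40; python3 rep.py
python3 -m pendant '{"xyz":[[0,-0.0002,0.0001],[0,-0.0002,0.0001],[0,-0.0002,0.0001],[0,-0.0002,0.0001],[0,-0.0002,0.0001]],"roll":[-7,-7,-7,-7,-7],"hand":[1,1,1,1,1]}' 40; python3 rep.py
python3 -m pendant '{"xyz":[[0,0,0],[0,0,0],[0,0,0],[0,0,0]],"roll":[0,0,0,0],"hand":[0,0,0,0]}' 40; python3 rep.py 4
```

```text
time: 8.47
ee_pos: [0.4924, 0.1701, 0.1087]
eef_rot: [-0.583, 0.585, 0.397, -0.4]
wrist_force: [-4.6, -7.1, 8.3]
width: 0.669
az 68.6 [0.4924 0.1701 0.1087] w 0.669 F [-8.3 -8.3  1.7] M [ 0.23 -0.13  1.62]
time: 8.88
ee_pos: [0.4933, 0.1711, 0.1094]
eef_rot: [0.435, -0.436, -0.556, 0.557]
wrist_force: [2.3, -4.9, 1.3]
width: 0.59
az 103.9 [0.4933 0.1711 0.1094] w 0.59 F [-5.3 -1.3 -1.1] M [-0.14  0.16  1.13]
time: 9.3
ee_pos: [0.4973, 0.1781, 0.1107]
eef_rot: [-0.248, 0.25, 0.667, -0.657]
wrist_force: [11.9, 31.1, -19.8]
width: 0.575
az 138.8 [0.4973 0.1781 0.1107] w 0.575 F [ 11.4  20.3 -31. ] M [-5.27  3.6   0.43]
time: 9.63
ee_pos: [0.492, 0.1718, 0.1102]
eef_rot: [0.25, -0.25, -0.661, 0.662]
wrist_force: [0.9, -0.1, 0.2]
width: 0.999
az 138.5 [0.492  0.1718 0.1102] w 0.999 F [-0.7 -0.2 -0.5] M [-0.04  0.04 -0.  ]
```

View pics/c4.png

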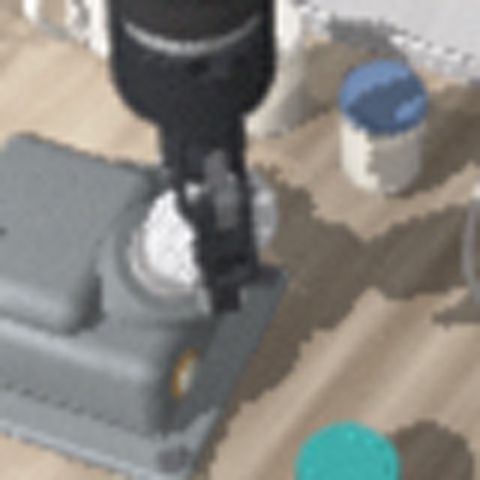

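The stroke from +35° to 0 ran easily, but from 0 to -35° it met strong resistance. I'll lift clear and measure whether the cap has risen.

```bash
python3 -m pendant '{"xyz":[[0,-0.035,0],[0,-0.04,0],[0,-0.04,0],[0,-0.04,0],[0,0,0]],"roll":[7,7,7,7,7],"hand":[0,0,0,0,0]}' 40; python3 rep.py 5; python3 - <<'E'
import cv2,numpy as np
a=[cv2.resize(cv2.imread(f'pics/{k}.png')[200:235,283:323],(400,350),interpolation=0) for k in("scene1","s5")]
cv2.imwrite('pics/c5.png',np.hstack(a))
E
```

```text
time: 10.1
ee_pos: [0.4959, 0.1731, 0.2737]
eef_rot: [-0.437, 0.442, 0.558, -0.551]
wrist_force: [0.9, 0.8, 0.5]
width: 1.002
az 103.2 [0.4959 0.1731 0.2737] w 1.002 F [ 0.6 -0.5 -1.1] M [-0.11 -0.02 -0.03]
```

View pics/c5.png

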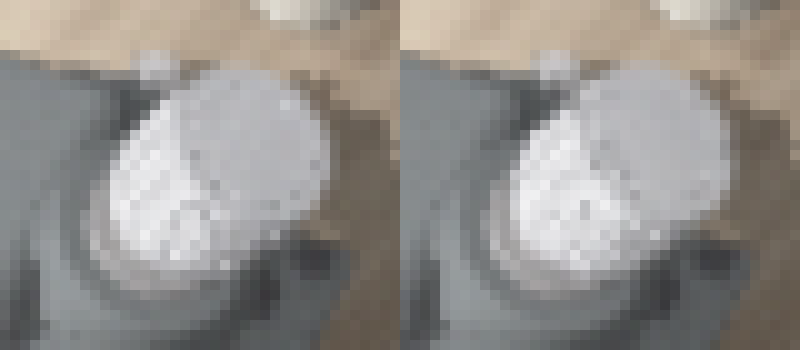

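```bash
cat > rise.py <<'E'
from h import *
import sys
a=np.array([-.487,-.1125,.866]); f=np.array([.515,.1765,.09]); top=f+.069*a
d=(proj("scene",top+.005*a)-proj("scene",top-.005*a))[0]/10; print("px per mm along axis",d.round(3), proj("scene",top).round(1))
def edge(fn):
    g=cv2.GaussianBlur(cv2.cvtColor(cv2.imread(fn),6).astype(np.float32),(0,0),.7)
    c=proj("scene",top)[0]; u=d/np.linalg.norm(d); n=np.array([-u[1],u[0]]); out=[]
    for k in np.linspace(-4,4,9):
        t=np.arange(0,22,.1); P=(c+k*n+t[:,None]*u).astype(np.float32)
        v=cv2.remap(g,P[:,0].reshape(1,-1),P[:,1].reshape(1,-1),cv2.INTER_CUBIC)[0]
        i=np.argmin(np.gradient(v)); out.append(t[i])
    return np.array(out)
e0=edge("pics/scene1.png")
for fn in sys.argv[1:]:
    e=edge(fn); print(fn,((e-e0)/np.linalg.norm(d)).round(1),"median rise mm",np.median((e-e0)/np.linalg.norm(d)).round(2))
E
python3 rise.py pics/scene0.png pics/s5.png
```

```text
px per mm along axis [ 0.152 -0.141] [[307.2 213.8]]
pics/scene0.png [-52.1 -47.2   0.    0.5   0.    0.    0.    0.   -0.5] median rise mm 0.0
pics/s5.png [0.  0.  1.  0.  2.9 0.  1.  5.3 0. ] median rise mm 0.0
```

```bash
cat > ecc.py <<'E'
from h import *
import sys
def sh(A,B,box):
    x0,y0,x1,y1=box
    a=cv2.cvtColor(cv2.imread(A),6)[y0:y1,x0:x1].astype(np.float32);b=cv2.cvtColor(cv2.imread(B),6)[y0:y1,x0:x1].astype(np.float32)
    W=np.eye(2,3,dtype=np.float32)
    cc,W=cv2.findTransformECC(a,b,W,cv2.MOTION_TRANSLATION,(3,200,1e-6),None,3)
    return round(cc,4),W[:,2].round(3)
for B in sys.argv[1:]:
    print(B,"cap top right",sh("pics/scene1.png",B,(298,203,322,232)),"static",sh("pics/scene1.png",B,(268,232,330,262)))
E
python3 ecc.py pics/scene0.png pics/s5.png
```

```text
pics/scene0.png cap top right (0.9379, array([0.403, 0.07 ], dtype=float32)) static (0.9638, array([ 0.176, -0.059], dtype=float32))
pics/s5.png cap top right (0.9807, array([0.318, 0.183], dtype=float32)) static (0.9997, array([0.005, 0.005], dtype=float32))
```

The rise per view is too small to judge from this picture. I'll do more strokes with a lighter grip, a little lower and further forward, and then measure again.

```bash
python3 -m pendant '{"xyz":[[0,0,0],[0,0.04,0],[0,0.04,0],[0,0.04,0],[0,0.025,0],[0,0.02,0],[0,0,0]],"roll":[7,7,7,7,7,5,0],"hand":[0,0,0,0,0,0,0]}' 25; python3 - <<'E'
from h import *
s,p,r=tool(); print(p.round(4),"to axis pt in tool axes", r.inv().apply(np.array([.4895,.1705,.1065])-p).round(4))
E
```

```text
time: 10.73
ee_pos: [0.488, 0.1704, 0.0951]
eef_rot: [0.602, -0.601, -0.369, 0.375]
wrist_force: [-0.3, -0.4, -0.1]
width: 1.002
[0.488  0.1704 0.0951] to axis pt in tool axes [ 0.0006 -0.0114 -0.0012]
```

```bash
python3 -m pendant '{"xyz":[[0.0006,-0.01,-0.001],[0,0,0],[0,0,0],[0,0,0],[0,0,0],[0,0,0],[0,0,0]],"roll":[0,0,0,0,0,0,0],"hand":[0,1,1,1,1,1,1]}' 25; python3 rep.py
python3 -m pendant '{"xyz":[[0,-0.0002,0.0001],[0,-0.0002,0.0001],[0,-0.0002,0.0001],[0,-0.0002,0.0001],[0,-0.0002,0.0001]],"roll":[-7,-7,-7,-7,-7],"hand":[1,1,1,1,1]}'; python3 rep.py
python3 -m pendant '{"xyz":[[0,-0.0002,0.0001],[0,-0.0002,0.0001],[0,-0.0002,0.0001],[0,-0.0002,0.0001],[0,-0.0002,0.0001]],"roll":[-7,-7,-7,-7,-7],"hand":[1,1,1,1,1]}'; python3 rep.py
```

```text
time: 11.32
ee_pos: [0.4934, 0.1694, 0.1127]
eef_rot: [-0.599, 0.603, 0.372, -0.373]
wrist_force: [-6.4, -12.2, 12.8]
width: 0.686
az 63.6 [0.4934 0.1694 0.1127] w 0.686 F [-13.8 -12.7   0.2] M [ 0.12 -0.12  2.49]
time: 11.73
ee_pos: [0.4942, 0.1717, 0.1135]
eef_rot: [-0.459, 0.461, 0.538, -0.537]
wrist_force: [0.6, -5.1, 1.1]
width: 0.594
az 98.9 [0.4942 0.1717 0.1135] w 0.594 F [-5.2 -1.1  0.2] M [0.12 0.08 0.96]
time: 12.15
ee_pos: [0.4986, 0.1779, 0.1146]
eef_rot: [-0.275, 0.279, 0.656, -0.645]
wrist_force: [18.8, 30.7, -28.4]
width: 0.586
az 133.9 [0.4986 0.1779 0.1146] w 0.586 F [  9.1  29.  -34.4] M [-6.37  1.67 -0.39]
```

The force pattern (tool pushed up on closing, high torque as the right finger swings towards the rear) fits a fingertip running against the neck boss. I'll open, raise the grip about 12 mm along the axis, and redo the stroke.

```bash
python3 -m pendant '{"xyz":[[0,0,0],[0,0,0],[0,-0.006,0],[0,-0.006,0],[0,0,0],[0,0,0],[0,0,0],[0,0,0],[0,0,0],[0,0,0],[0,0,0],[0,0,0],[0,0,0]],"roll":[0,0,0,7,7,7,7,7,7,7,7,7,0],"hand":[0,0,0,0,0,0,0,0,0,0,0,0,0]}'; python3 - <<'E'
from h import *
s,p,r=tool(); print(p.round(4),"to axis pt in tool axes", r.inv().apply(np.array([.4882,.1703,.122])-p).round(4))
E
python3 rep.py
```

```text
time: 13.23
ee_pos: [0.493, 0.172, 0.1255]
eef_rot: [-0.578, 0.578, 0.408, -0.407]
wrist_force: [-0.3, 0.3, 0.0]
width: 0.999
[0.493  0.172  0.1255] to axis pt in tool axes [-0.0032  0.0035  0.004 ]
az 70.3 [0.493  0.172  0.1255] w 0.999 F [ 0.1 -0.   0.4] M [-0.01  0.03  0.  ]
```

```bash
python3 -m pendant '{"xyz":[[-0.003,0.002,0.004],[0,0,0],[0,0,0],[0,0,0],[0,0,0],[0,0,0],[0,0,0]],"roll":[0,0,0,0,0,0,0],"hand":[1,1,1,1,1,1,1]}' 30; python3 rep.py
python3 -m pendant '{"xyz":[[0,-0.0002,0.0001],[0,-0.0002,0.0001],[0,-0.0002,0.0001],[0,-0.0002,0.0001],[0,-0.0002,0.0001]],"roll":[-7,-7,-7,-7,-7],"hand":[1,1,1,1,1]}'; python3 rep.py
python3 -m pendant '{"xyz":[[0,-0.0002,0.0001],[0,-0.0002,0.0001],[0,-0.0002,0.0001],[0,-0.0002,0.0001],[0,-0.0002,0.0001]],"roll":[-7,-7,-7,-7,-7],"hand":[1,1,1,1,1]}'; python3 rep.py 6
```

```text
time: 13.82
ee_pos: [0.4876, 0.1701, 0.1229]
eef_rot: [-0.577, 0.577, 0.408, -0.409]
wrist_force: [-2.8, -2.3, 6.1]
width: 0.654
az 70.6 [0.4876 0.1701 0.1229] w 0.654 F [-3.1 -6.1  1.8] M [0.32 0.04 0.58]
time: 14.23
ee_pos: [0.4881, 0.1693, 0.1241]
eef_rot: [0.425, -0.427, -0.564, 0.565]
wrist_force: [0.8, -5.1, 4.3]
width: 0.577
az 105.9 [0.4881 0.1693 0.1241] w 0.577 F [-5.1 -4.3  0.6] M [0.26 0.18 1.23]
time: 14.65
ee_pos: [0.4905, 0.1737, 0.1261]
eef_rot: [-0.236, 0.239, 0.669, -0.663]
wrist_force: [-1.3, 13.9, 10.7]
width: 0.579
az 140.8 [0.4905 0.1737 0.1261] w 0.579 F [  9.8 -10.6 -10.1] M [-1.55  2.63  0.05]
```

View pics/c6.png

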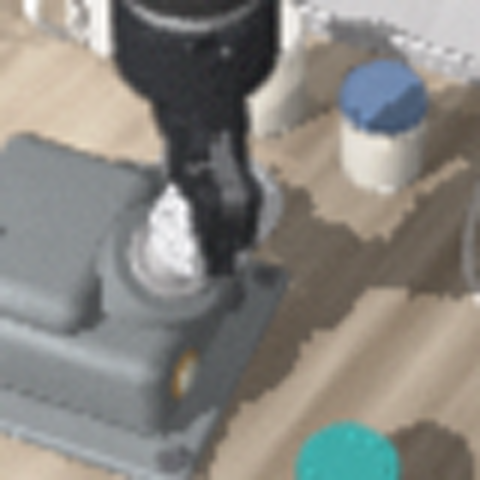

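```bash
python3 -m pendant '{"xyz":[[0,0,0],[0,0,0],[0,-0.04,0],[0,-0.04,0],[0,-0.04,0],[0,-0.04,0],[0,0,0],[0,0,0]],"roll":[0,0,7,7,7,7,7,0],"hand":[0,0,0,0,0,0,0,0]}'; python3 rep.py 7; python3 ecc.py pics/s5.png pics/s7.png; python3 - <<'E'
import cv2,numpy as np
a=[cv2.resize(cv2.imread(f'pics/{k}.png')[200:235,283:323],(400,350),interpolation=0) for k in("scene1","s7")]
cv2.imwrite('pics/c7.png',np.hstack(a))
E
```

```text
time: 15.37
ee_pos: [0.4882, 0.1707, 0.2869]
eef_rot: [-0.428, 0.43, 0.564, -0.561]
wrist_force: [-1.2, 0.0, -0.4]
width: 1.001
az 105.4 [0.4882 0.1707 0.2869] w 1.001 F [0.3 0.4 1.2] M [0.   0.   0.03]
pics/s5.png cap top right (0.9807, array([0.318, 0.183], dtype=float32)) static (0.9997, array([0.005, 0.005], dtype=float32))
pics/s7.png cap top right (0.9579, array([ 0.762, -0.985], dtype=float32)) static (0.9997, array([0.013, 0.011], dtype=float32))
```

View pics/c7.png

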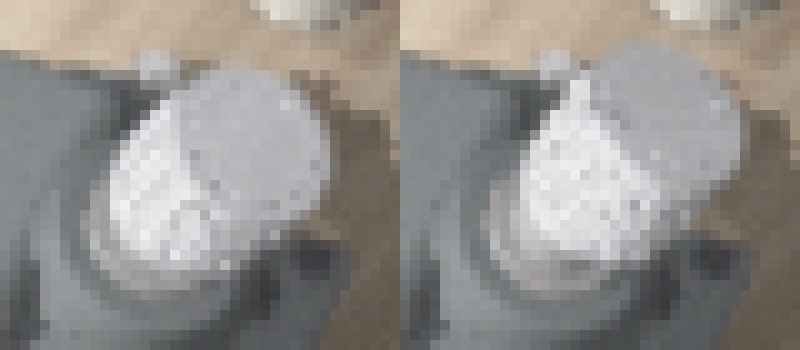

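The picture shows that the cap has clearly risen: its top edge moved from (305,207) to about (306,204), and the fitted shift of (0.76,-0.99) px means about 6 mm, or roughly 130°. The strokes work. Two more, gripping higher.

```bash
python3 -m pendant '{"xyz":[[0,0.04,0.003],[0,0.04,0],[0,0.04,0],[0,0.02,0],[0,0.014,0],[0,0,0],[0,0,0]],"roll":[7,7,7,7,7,3,0],"hand":[0,0,0,0,0,0,0]}' 30; python3 - <<'E'
from h import *
s,p,r=tool(); print(p.round(4),"to axis pt in tool axes", r.inv().apply(np.array([.4853,.1696,.129])-p).round(4))
E
```

```text
time: 16.0
ee_pos: [0.4812, 0.1685, 0.1271]
eef_rot: [0.588, -0.587, -0.391, 0.396]
wrist_force: [-0.3, 0.8, -0.1]
width: 0.999
[0.4812 0.1685 0.1271] to axis pt in tool axes [ 0.0026 -0.0019 -0.0034]
```

```bash
python3 -m pendant '{"xyz":[[0.002,-0.001,-0.002],[0,0,0],[0,0,0],[0,0,0],[0,0,0],[0,0,0],[0,0,0]],"roll":[0,0,0,0,0,0,0],"hand":[1,1,1,1,1,1,1]}' 30; python3 rep.py
python3 -m pendant '{"xyz":[[0,-0.0002,0.0001],[0,-0.0002,0.0001],[0,-0.0002,0.0001],[0,-0.0002,0.0001],[0,-0.0002,0.0001]],"roll":[-7,-7,-7,-7,-7],"hand":[1,1,1,1,1]}'; python3 rep.py
python3 -m pendant '{"xyz":[[0,-0.0002,0.0001],[0,-0.0002,0.0001],[0,-0.0002,0.0001],[0,-0.0002,0.0001],[0,-0.0002,0.0001]],"roll":[-7,-7,-7,-7,-7],"hand":[1,1,1,1,1]}'; python3 rep.py
python3 -m pendant '{"xyz":[[0,0,0],[0,0,0],[0,-0.003,0.001],[0,0,0],[0,0,0],[0,0,0],[0,0,0],[0,0,0],[0,0,0],[0,0,0],[0,0,0],[0,0,0],[0,0,0]],"roll":[0,0,0,7,7,7,7,7,7,7,7,7,7],"hand":[0,0,0,0,0,0,0,0,0,0,0,0,0]}'; python3 rep.py
python3 -m pendant '{"xyz":[[0,0,0],[0,0,0],[0,0,0],[0,0,0],[0,0,0],[0,0,0]],"roll":[0,0,0,0,0,0],"hand":[1,1,1,1,1,1]}' 30; python3 rep.py
python3 -m pendant '{"xyz":[[0,-0.0002,0.0001],[0,-0.0002,0.0001],[0,-0.0002,0.0001],[0,-0.0002,0.0001],[0,-0.0002,0.0001]],"roll":[-7,-7,-7,-7,-7],"hand":[1,1,1,1,1]}'; python3 rep.py
python3 -m pendant '{"xyz":[[0,-0.0002,0.0001],[0,-0.0002,0.0001],[0,-0.0002,0.0001],[0,-0.0002,0.0001],[0,-0.0002,0.0001]],"roll":[-7,-7,-7,-7,-7],"hand":[1,1,1,1,1]}'; python3 rep.py
```

```text
time: 16.58
ee_pos: [0.4853, 0.167, 0.1316]
eef_rot: [-0.586, 0.59, 0.391, -0.395]
wrist_force: [-5.3, -10.9, 8.1]
width: 0.674
az 67.6 [0.4853 0.167  0.1316] w 0.674 F [-12.2  -8.    0.7] M [0.03 0.02 2.92]
time: 17.0
ee_pos: [0.4849, 0.1693, 0.1328]
eef_rot: [0.441, -0.441, -0.552, 0.554]
wrist_force: [-6.7, -4.9, 6.5]
width: 0.585
az 102.9 [0.4849 0.1693 0.1328] w 0.585 F [-3.3 -6.4  7.6] M [1.99 0.52 0.47]
time: 17.42
ee_pos: [0.4881, 0.1713, 0.1338]
eef_rot: [-0.253, 0.255, 0.661, -0.659]
wrist_force: [7.0, 9.4, -10.6]
width: 0.579
az 137.9 [0.4881 0.1713 0.1338] w 0.579 F [  1.2  10.7 -11.6] M [-2.35  1.36  0.85]
time: 18.5
ee_pos: [0.485, 0.1698, 0.1367]
eef_rot: [-0.589, 0.589, 0.391, -0.391]
wrist_force: [-0.4, -0.7, 0.1]
width: 0.997
az 67.2 [0.485  0.1698 0.1367] w 0.997 F [-0.9 -0.1  0.1] M [ 0.01 -0.03  0.03]
time: 19.0
ee_pos: [0.4836, 0.1666, 0.1365]
eef_rot: [-0.586, 0.589, 0.391, -0.395]
wrist_force: [-4.9, -10.3, 8.8]
width: 0.646
az 67.6 [0.4836 0.1666 0.1365] w 0.646 F [-11.5  -8.8   0.6] M [0.15 0.16 2.71]
time: 19.42
ee_pos: [0.4839, 0.1681, 0.1377]
eef_rot: [0.44, -0.441, -0.552, 0.554]
wrist_force: [-1.3, -4.2, 3.6]
width: 0.588
az 102.9 [0.4839 0.1681 0.1377] w 0.588 F [-3.8 -3.6  2.2] M [0.28 0.37 0.85]
time: 19.83
ee_pos: [0.4867, 0.169, 0.1393]
eef_rot: [-0.252, 0.256, 0.66, -0.66]
wrist_force: [5.6, -5.5, 5.7]
width: 0.577
az 137.9 [0.4867 0.169  0.1393] w 0.577 F [-7.8 -5.6  0.3] M [0.45 0.04 2.46]
```

```bash
python3 -m pendant '{"xyz":[[0,0,0],[0,0,0],[0,-0.04,0],[0,-0.04,0],[0,-0.04,0],[0,-0.03,0],[0,0,0],[0,0,0]],"roll":[0,0,7,7,7,7,7,0],"hand":[0,0,0,0,0,0,0,0]}'; python3 rep.py 8; python3 ecc.py pics/s7.png pics/s8.png; python3 - <<'E'
import cv2,numpy as np
a=[cv2.resize(cv2.imread(f'pics/{k}.png')[200:235,283:323],(400,350),interpolation=0) for k in("s7","s8")]
cv2.imwrite('pics/c8.png',np.hstack(a))
E
```

```text
time: 20.5
ee_pos: [0.485, 0.1703, 0.2905]
eef_rot: [-0.443, 0.444, 0.552, -0.55]
wrist_force: [-0.1, 0.0, -0.6]
width: 0.998
az 102.3 [0.485  0.1703 0.2905] w 0.998 F [0.1 0.6 0.1] M [-0.02 -0.05  0.01]
pics/s7.png cap top right (0.9579, array([ 0.762, -0.985], dtype=float32)) static (0.9997, array([0.013, 0.011], dtype=float32))
pics/s8.png cap top right (0.9061, array([-0.161, -1.363], dtype=float32)) static (0.9995, array([ 0.019, -0.025], dtype=float32))
```

View pics/c8.png

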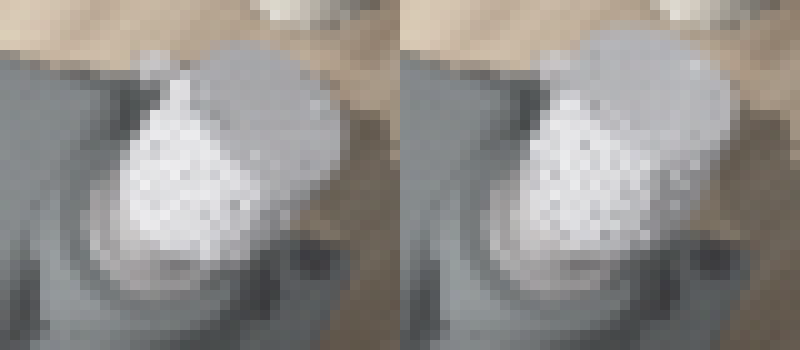

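The cap has risen further and now leans differently, its top edge having moved up and left to about (303,203), so it sits loose on the pilot. I'll grip at zero roll and pull gently along the axis.

```bash
python3 -m pendant '{"xyz":[[0,0.04,0],[0,0.04,0],[0,0.04,0],[0,0.03,0],[0,0.017,0],[0,0,0],[0,0,0]],"roll":[0,0,0,0,0,0,0],"hand":[0,0,0,0,0,0,0]}' 30; python3 rep.py;  python3 -m pendant '{"xyz":[[0,0,0],[0,0,0],[0,0,0],[0,0,0],[0,0,0],[0,0,0]],"roll":[0,0,0,0,0,0],"hand":[1,1,1,1,1,1]}' 40; python3 rep.py; python3 -m pendant '{"xyz":[[0,-0.002,0.001],[0,-0.002,0.001],[0,-0.002,0.001],[0,0,0]],"roll":[0,0,0,0],"hand":[1,1,1,1]}'; python3 rep.py
```

```text
time: 21.13
ee_pos: [0.4821, 0.1691, 0.1195]
eef_rot: [0.443, -0.441, -0.551, 0.553]
wrist_force: [0.6, -0.2, 0.7]
width: 1.001
az 102.6 [0.4821 0.1691 0.1195] w 1.001 F [-0.3 -0.7 -0.5] M [-0.05  0.03 -0.01]
time: 21.63
ee_pos: [0.4855, 0.1693, 0.1229]
eef_rot: [-0.442, 0.444, 0.552, -0.551]
wrist_force: [-0.7, -3.9, 7.5]
width: 0.581
az 102.5 [0.4855 0.1693 0.1229] w 0.581 F [-3.7 -7.5  1.5] M [ 0.1  -0.01  0.89]
time: 21.97
ee_pos: [0.4832, 0.1698, 0.1277]
eef_rot: [-0.442, 0.443, 0.553, -0.55]
wrist_force: [4.3, 0.8, 0.7]
width: 0.575
az 102.5 [0.4832 0.1698 0.1277] w 0.575 F [-0.2 -0.7 -4.4] M [-0.83 -0.02  0.1 ]
```

Very little force, so I'll keep pulling along the axis.

```bash
python3 -m pendant '{"xyz":[[0,-0.003,0.0017],[0,-0.003,0.0017],[0,-0.003,0.0017],[0,-0.003,0.0017],[0,0,0]],"roll":[0,0,0,0,0],"hand":[1,1,1,1,1]}'; python3 rep.py; python3 -m pendant '{"xyz":[[0,-0.004,0.0023],[0,-0.004,0.0023],[0,-0.004,0.0023],[0,-0.004,0.0023],[0,-0.004,0.0023],[0,0,0]],"roll":[0,0,0,0,0,0],"hand":[1,1,1,1,1,1]}'; python3 rep.py 9
```

```text
time: 22.38
ee_pos: [0.4751, 0.1682, 0.1407]
eef_rot: [-0.442, 0.443, 0.552, -0.551]
wrist_force: [2.4, 2.3, 4.5]
width: 0.579
az 102.5 [0.4751 0.1682 0.1407] w 0.579 F [ 1.8 -4.5 -2.9] M [-0.7  -0.02 -0.38]
time: 22.88
ee_pos: [0.4627, 0.1648, 0.1598]
eef_rot: [0.443, -0.442, -0.551, 0.552]
wrist_force: [-0.1, 0.2, -0.3]
width: 0.58
az 102.5 [0.4627 0.1648 0.1598] w 0.58 F [0.3 0.3 0.1] M [ 0.   -0.01 -0.01]
```

View pics/c9.png

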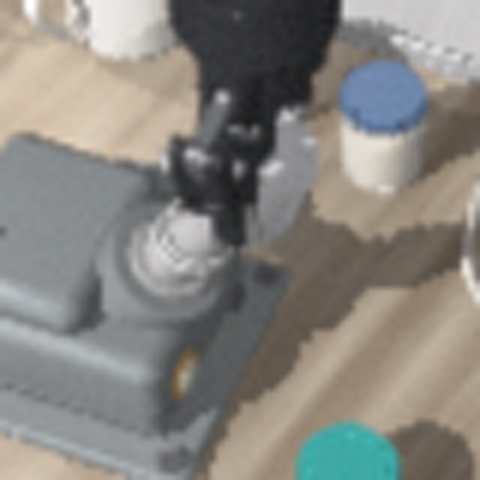

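The cap is off: the bare threaded neck shows at about (300,215), and the cap is in the fingers with its top tilted forward. I'll lift and carry it to the tray.

```bash
python3 -m pendant '{"xyz":[[0,-0.015,0.005],[0,-0.02,0],[0,-0.025,0],[0,-0.02,0],[0,-0.01,0],[0,0,0],[0,0,0]],"roll":[0,0,0,0,0,0,0],"hand":[1,1,1,1,1,1,1]}'; python3 rep.py; python3 - <<'E'
from h import *
s,p,r=tool(); print(p.round(4),"to tray ctr", r.inv().apply(np.array([.545,-.172,p[2]])-p).round(4))
E
```

```text
time: 23.52
ee_pos: [0.4586, 0.164, 0.2489]
eef_rot: [-0.442, 0.443, 0.552, -0.551]
wrist_force: [0.0, -0.1, -1.7]
width: 0.576
az 102.5 [0.4586 0.164  0.2489] w 0.576 F [-0.1  1.7 -0. ] M [-0.03 -0.06  0.01]
[0.4586 0.164  0.2489] to tray ctr [-0.3468  0.     -0.0116]
```

```bash
python3 -m pendant '{"xyz":[[-0.01,0,0],[-0.02,0,-0.001],[-0.025,0,-0.001],[-0.025,0,-0.001],[-0.025,0,-0.001],[-0.025,0,-0.001],[-0.025,0,-0.001],[-0.025,0,-0.001],[-0.025,0,-0.001],[-0.025,0,-0.001],[-0.025,0,-0.001],[-0.025,0,-0.001],[-0.025,0,-0.001],[-0.02,0,0],[-0.015,0,0],[-0.007,0,0],[0,0,0],[0,0,0]],"roll":[0,0,0,0,0,0,0,0,0,0,0,0,0,0,0,0,0,0],"hand":[1,1,1,1,1,1,1,1,1,1,1,1,1,1,1,1,1,1]}'; python3 rep.py; python3 - <<'E'
from h import *
for n in("top","scene"): cv2.imwrite(f"pics/{n}10.png",cams.get_image(n)[...,::-1])
t=cv2.imread('pics/top10.png')[110:260,260:420]; s=cv2.imread('pics/scene10.png')[100:225,280:405]
cv2.imwrite('pics/c10.png',np.hstack([cv2.resize(t,(427,400)),cv2.resize(s,(373,400))])[:, :800])
E
```

```text
time: 25.02
ee_pos: [0.5449, -0.1718, 0.2486]
eef_rot: [0.443, -0.442, -0.551, 0.551]
wrist_force: [-0.7, -0.7, -0.4]
width: 0.582
az 102.5 [ 0.5449 -0.1718  0.2486] w 0.582 F [-0.6  0.4  0.9] M [-0.02  0.02 -0.05]
```

View pics/c10.png

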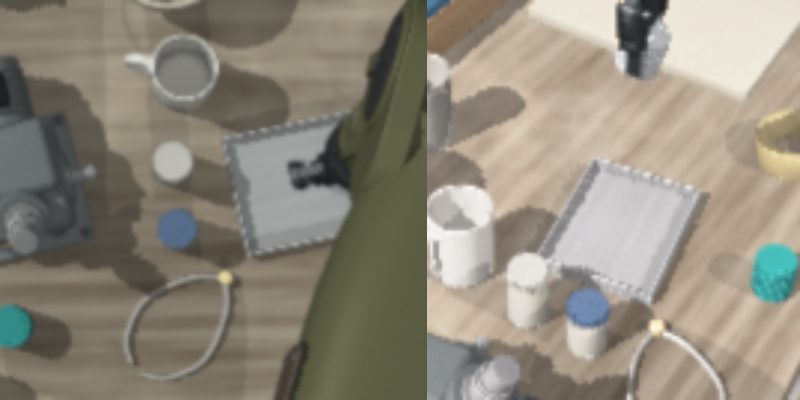

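```bash
python3 - <<'E'
import cv2
cv2.imwrite('pics/c11.png',cv2.resize(cv2.imread('pics/scene10.png')[95:135,335:375],(480,480),interpolation=2))
E
```

```text
(no output)
```

View pics/c11.png

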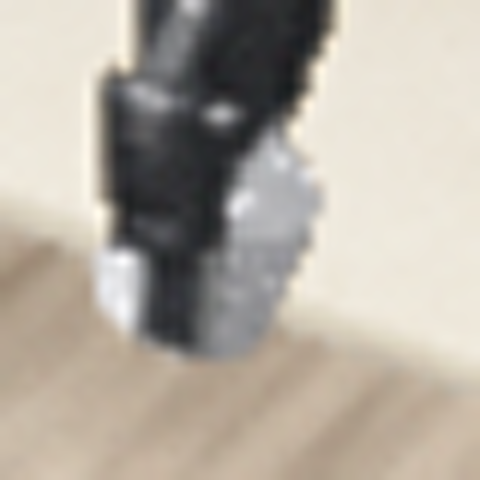

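The cap is held tilted about 30°, top towards the robot, with the tray floor free below. I'll lower it and feel for the floor.

```bash
python3 -m pendant '{"xyz":[[0,0.015,0],[0,0.03,0],[0,0.035,0],[0,0.035,0],[0,0.035,0],[0,0.03,0],[0,0.02,0],[0,0.01,0],[0,0,0],[0,0,0]],"roll":[0,0,0,0,0,0,0,0,0,0],"hand":[1,1,1,1,1,1,1,1,1,1]}' 30; python3 rep.py; python3 -m pendant '{"xyz":[[0,0.003,0],[0,0.003,0],[0,0.002,0],[0,0,0]],"roll":[0,0,0,0],"hand":[1,1,1,1]}' 25; python3 rep.py
```

```text
time: 25.95
ee_pos: [0.5457, -0.1716, 0.0399]
eef_rot: [-0.442, 0.442, 0.552, -0.552]
wrist_force: [0.6, -0.8, 0.0]
width: 0.58
az 102.6 [ 0.5457 -0.1716  0.0399] w 0.58 F [-0.9 -0.  -0.4] M [-0.05 -0.03 -0.04]
time: 26.28
ee_pos: [0.5457, -0.1722, 0.0317]
eef_rot: [-0.442, 0.443, 0.552, -0.551]
wrist_force: [0.5, 0.3, -0.8]
width: 0.581
az 102.5 [ 0.5457 -0.1722  0.0317] w 0.581 F [ 0.2  0.8 -0.6] M [ 0.01  0.02 -0.02]
```

```bash
python3 -m pendant '{"xyz":[[0,0.002,0],[0,0.002,0],[0,0.002,0],[0,0,0]],"roll":[0,0,0,0],"hand":[1,1,1,1]}' 20; python3 rep.py; python3 -m pendant '{"xyz":[[0,0.002,0],[0,0.001,0],[0,0,0]],"roll":[0,0,0],"hand":[1,1,1]}' 20; python3 rep.py;  python3 -m pendant '{"xyz":[[0,0.002,0],[0,0.001,0],[0,0,0]],"roll":[0,0,0],"hand":[1,1,1]}' 20; python3 rep.py 12; python3 - <<'E'
import cv2
cv2.imwrite('pics/c12.png',cv2.resize(cv2.imread('pics/s12.png')[130:210,300:380],(480,480),interpolation=2))
E
```

```text
time: 26.62
ee_pos: [0.5451, -0.172, 0.0248]
eef_rot: [0.443, -0.442, -0.551, 0.552]
wrist_force: [-1.6, -0.3, -0.9]
width: 0.579
az 102.5 [ 0.5451 -0.172   0.0248] w 0.579 F [0.  0.9 1.6] M [-0.01 -0.02  0.05]
time: 26.87
ee_pos: [0.5452, -0.172, 0.022]
eef_rot: [0.443, -0.442, -0.551, 0.552]
wrist_force: [0.3, -0.0, -0.8]
width: 0.586
az 102.5 [ 0.5452 -0.172   0.022 ] w 0.586 F [-0.1  0.8 -0.3] M [0.07 0.03 0.01]
time: 27.12
ee_pos: [0.5452, -0.172, 0.019]
eef_rot: [0.443, -0.442, -0.551, 0.552]
wrist_force: [0.1, -0.4, -0.4]
width: 0.576
az 102.5 [ 0.5452 -0.172   0.019 ] w 0.576 F [-0.4  0.4 -0.1] M [-0.   -0.01 -0.02]
```

View pics/c12.png

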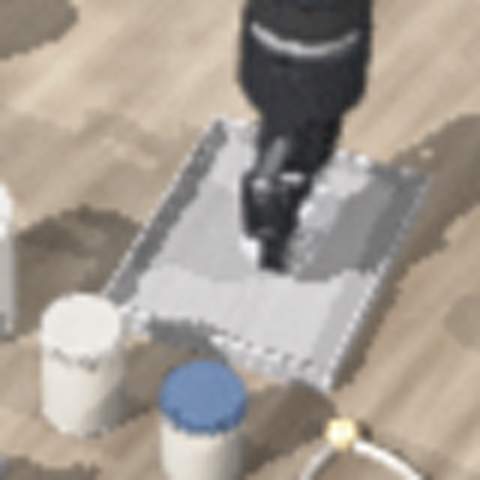

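The gripper is over the middle of the tray and not yet in contact. I'll keep lowering in small steps.

```bash
python3 -m pendant '{"xyz":[[0,0.0015,0],[0,0.001,0],[0,0,0]],"roll":[0,0,0],"hand":[1,1,1]}' 20; python3 rep.py;  python3 -m pendant '{"xyz":[[0,0.0015,0],[0,0.001,0],[0,0,0]],"roll":[0,0,0],"hand":[1,1,1]}' 20; python3 rep.py
```

```text
time: 27.42
ee_pos: [0.5453, -0.172, 0.0166]
eef_rot: [0.443, -0.442, -0.552, 0.552]
wrist_force: [-0.3, 0.3, -0.6]
width: 0.577
az 102.5 [ 0.5453 -0.172   0.0166] w 0.577 F [0.3 0.6 0.2] M [-0.03 -0.01 -0.  ]
time: 27.67
ee_pos: [0.5452, -0.172, 0.014]
eef_rot: [0.443, -0.442, -0.551, 0.552]
wrist_force: [-1.2, -0.2, -0.6]
width: 0.581
az 102.5 [ 0.5452 -0.172   0.014 ] w 0.581 F [0.1 0.6 1.2] M [ 0.02 -0.02 -0.  ]
```

```bash
python3 -m pendant '{"xyz":[[0,0.001,0],[0,0.001,0],[0,0,0]],"roll":[0,0,0],"hand":[1,1,1]}' 20; python3 rep.py;  python3 -m pendant '{"xyz":[[0,0.001,0],[0,0.001,0],[0,0,0]],"roll":[0,0,0],"hand":[1,1,1]}' 20; python3 rep.py
```

```text
time: 27.92
ee_pos: [0.5453, -0.1721, 0.0121]
eef_rot: [0.443, -0.442, -0.551, 0.552]
wrist_force: [0.3, -0.6, -1.0]
width: 0.585
az 102.5 [ 0.5453 -0.1721  0.0121] w 0.585 F [-0.7  1.  -0.2] M [-0.02  0.01 -0.04]
time: 28.17
ee_pos: [0.5456, -0.1721, 0.0111]
eef_rot: [-0.442, 0.443, 0.552, -0.551]
wrist_force: [-1.6, 2.2, 8.2]
width: 0.58
az 102.5 [ 0.5456 -0.1721  0.0111] w 0.58 F [ 2.5 -8.2  1.1] M [ 0.52 -0.01 -0.28]
```

The floor was felt at TCP z = 0.0115. Now I'll upright the cap by rolling it about its lower rim edge: shift towards the gearbox's +x (tool -z) while lowering.

```bash
python3 -m pendant '{"xyz":[[0,0.0005,-0.002],[0,0.0005,-0.002],[0,0.0007,-0.002],[0,0,0]],"roll":[0,0,0,0],"hand":[1,1,1,1]}' 20; python3 rep.py;  python3 -m pendant '{"xyz":[[0,0.001,-0.002],[0,0.001,-0.002],[0,0,0]],"roll":[0,0,0],"hand":[1,1,1]}' 20; python3 rep.py 13; python3 - <<'E'
import cv2
cv2.imwrite('pics/c13.png',cv2.resize(cv2.imread('pics/s13.png')[140:190,325:375],(500,500),interpolation=2))
E
```

```text
time: 28.5
ee_pos: [0.5505, -0.1714, 0.0098]
eef_rot: [0.443, -0.443, -0.551, 0.552]
wrist_force: [-5.7, -1.2, 13.6]
width: 0.586
az 102.5 [ 0.5505 -0.1714  0.0098] w 0.586 F [  0.  -13.6   5.9] M [ 1.65  0.03 -0.17]
time: 28.75
ee_pos: [0.5545, -0.1706, 0.0078]
eef_rot: [0.443, -0.443, -0.551, 0.552]
wrist_force: [-5.4, -1.2, 13.7]
width: 0.579
az 102.5 [ 0.5545 -0.1706  0.0078] w 0.579 F [ -0.  -13.7   5.6] M [ 1.54 -0.01 -0.14]
```

View pics/c13.png

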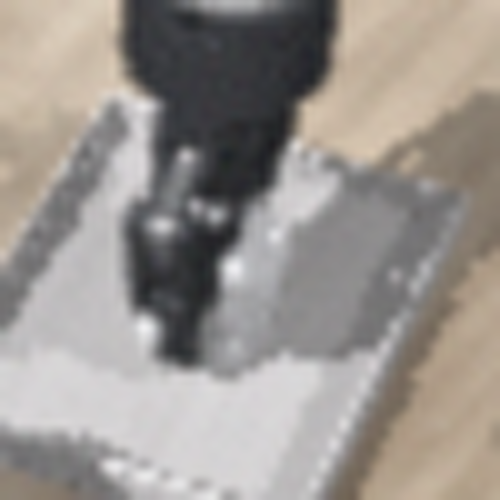

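```bash
python3 -m pendant '{"xyz":[[0,0.001,-0.002],[0,0.001,-0.0015],[0,0,0]],"roll":[0,0,0],"hand":[1,1,1]}' 20; python3 rep.py;  python3 -m pendant '{"xyz":[[0,0.001,-0.0015],[0,0.001,-0.0015],[0,0,0]],"roll":[0,0,0],"hand":[1,1,1]}' 20; python3 rep.py 14; python3 - <<'E'
import cv2
cv2.imwrite('pics/c14.png',cv2.resize(cv2.imread('pics/s14.png')[140:190,325:375],(500,500),interpolation=2))
E
```

```text
time: 29.05
ee_pos: [0.5581, -0.1698, 0.0058]
eef_rot: [0.443, -0.443, -0.551, 0.552]
wrist_force: [-4.8, -0.0, 14.0]
width: 0.58
az 102.5 [ 0.5581 -0.1698  0.0058] w 0.58 F [  1.  -14.    4.7] M [ 1.41 -0.01 -0.16]
time: 29.3
ee_pos: [0.561, -0.1691, 0.0038]
eef_rot: [0.442, -0.443, -0.551, 0.552]
wrist_force: [-5.5, -0.0, 11.7]
width: 0.582
az 102.5 [ 0.561  -0.1691  0.0038] w 0.582 F [  1.1 -11.7   5.4] M [ 1.42  0.01 -0.15]
```

View pics/c14.png

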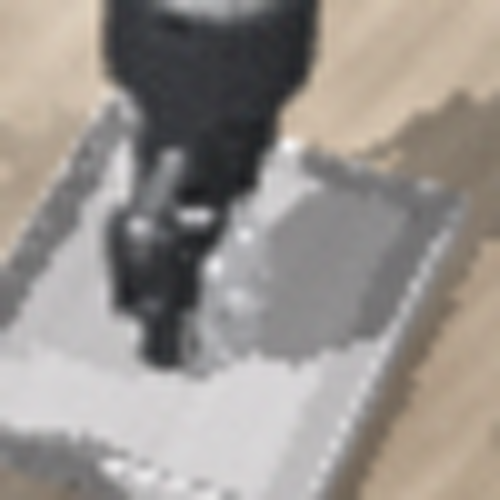

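```bash
python3 -m pendant '{"xyz":[[0,0.0007,-0.0015],[0,0.0007,-0.0015],[0,0,0]],"roll":[0,0,0],"hand":[1,1,1]}' 20; python3 rep.py; python3 -m pendant '{"xyz":[[0,0.0007,-0.001],[0,0,-0.001],[0,0,0]],"roll":[0,0,0],"hand":[1,1,1]}' 20; python3 rep.py
```

```text
time: 29.6
ee_pos: [0.5633, -0.1688, 0.0033]
eef_rot: [0.443, -0.443, -0.55, 0.552]
wrist_force: [-10.6, -0.3, 21.9]
width: 0.582
az 102.5 [ 0.5633 -0.1688  0.0033] w 0.582 F [  1.9 -21.9  10.4] M [ 2.27 -0.02 -0.49]
time: 29.85
ee_pos: [0.5652, -0.1686, 0.0032]
eef_rot: [0.443, -0.443, -0.55, 0.552]
wrist_force: [-13.2, -1.0, 28.3]
width: 0.582
az 102.5 [ 0.5652 -0.1686  0.0032] w 0.582 F [  1.8 -28.3  13.1] M [ 2.91  0.   -0.58]
```

```bash
python3 -m pendant '{"xyz":[[0,-0.001,0.001],[0,-0.001,0.0005],[0,0,0]],"roll":[0,0,0],"hand":[1,1,1]}' 20; python3 rep.py 15; python3 - <<'E'
import cv2
cv2.imwrite('pics/c15.png',cv2.resize(cv2.imread('pics/s15.png')[140:190,325:375],(500,500),interpolation=2))
E
```

```text
time: 30.1
ee_pos: [0.5653, -0.1682, 0.0034]
eef_rot: [0.442, -0.443, -0.551, 0.552]
wrist_force: [-2.3, -0.5, 9.3]
width: 0.58
az 102.5 [ 0.5653 -0.1682  0.0034] w 0.58 F [-0.  -9.3  2.4] M [ 0.84 -0.03 -0.02]
```

View pics/c15.png

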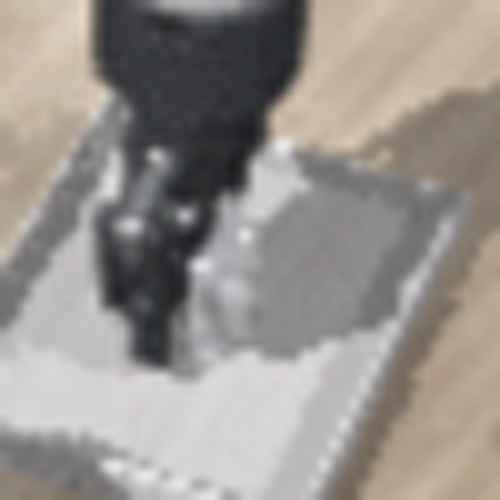

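The cap looks nearly upright, with 9 N on the floor. I'll open slowly.

```bash
python3 -m pendant '{"xyz":[[0,0,0],[0,0,0],[0,0,0],[0,0,0],[0,0,0]],"roll":[0,0,0,0,0],"hand":[0.41,0.4,0.39,0.38,0.36]}' 20; python3 rep.py; python3 -m pendant '{"xyz":[[0,0,0],[0,0,0],[0,0,0],[0,0,0],[0,0,0]],"roll":[0,0,0,0,0],"hand":[0.3,0.2,0.1,0,0]}' 20; python3 rep.py 16; python3 - <<'E'
import cv2
cv2.imwrite('pics/c16.png',cv2.resize(cv2.imread('pics/s16.png')[140:190,325:375],(500,500),interpolation=2))
E
```

```text
time: 30.57
ee_pos: [0.5648, -0.1676, 0.0022]
eef_rot: [0.443, -0.442, -0.552, 0.552]
wrist_force: [-0.2, -0.6, -0.6]
width: 0.637
az 102.5 [ 0.5648 -0.1676  0.0022] w 0.637 F [-0.5  0.6  0.4] M [ 0.04  0.01 -0.01]
time: 30.98
ee_pos: [0.565, -0.1678, 0.0025]
eef_rot: [-0.443, 0.443, 0.552, -0.552]
wrist_force: [-0.1, -0.3, 0.7]
width: 1.002
az 102.5 [ 0.565  -0.1678  0.0025] w 1.002 F [-0.3 -0.7  0.2] M [ 0.02  0.01 -0.03]
```

View pics/c16.png

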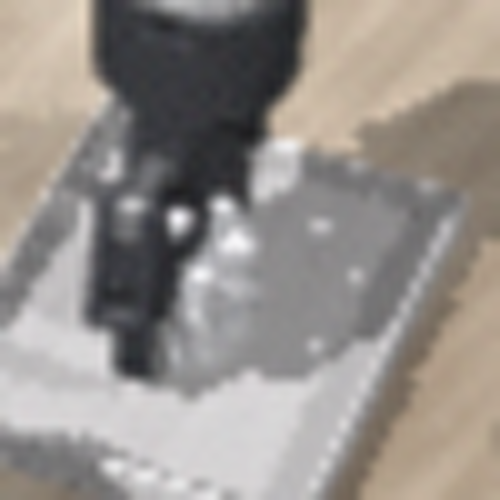

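Released. I'll rise straight up and look.

```bash
python3 -m pendant '{"xyz":[[0,-0.01,0],[0,-0.02,0],[0,-0.03,0],[0,-0.04,0],[0,-0.04,0],[0,-0.04,0],[0,-0.04,0],[0,-0.03,0],[0,-0.02,0],[0,0,0],[0,0,0]],"roll":[0,0,0,0,0,0,0,0,0,0,0],"hand":[0,0,0,0,0,0,0,0,0,0,0]}' 20; python3 rep.py; python3 - <<'E'
from h import *
for n in("top","scene"): cv2.imwrite(f"pics/{n}17.png",cams.get_image(n)[...,::-1])
t=cv2.imread('pics/top17.png')[100:260,200:420]; s=cv2.imread('pics/scene17.png')[130:200,300:380]
cv2.imwrite('pics/c17.png',np.hstack([cv2.resize(t,(343,350)),cv2.resize(s,(400,350),interpolation=2)]))
E
```

```text
time: 31.95
ee_pos: [0.5657, -0.168, 0.2746]
eef_rot: [-0.441, 0.444, 0.552, -0.551]
wrist_force: [0.4, -0.4, -1.2]
width: 0.998
az 102.5 [ 0.5657 -0.168   0.2746] w 0.998 F [-0.5  1.2 -0.3] M [-0.02  0.02 -0.01]
```

View pics/c17.png

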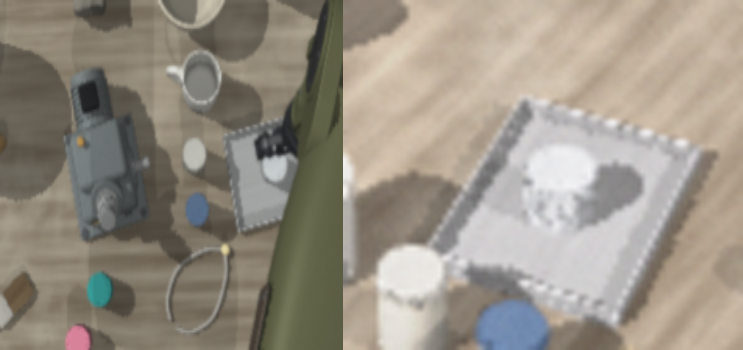

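The cap stands in the tray, closed top up, at crop (562,175), inside the walls. I'll check the level numerically and whether the bystanders moved.

```bash
python3 - <<'E'
from h import *
print("projected cap base/top if upright at (0.5647,-0.168):",proj("scene",[[.5647,-.168,.003],[.5647,-.168,.047]]).round(1))
s=cv2.imread('pics/scene17.png')[145:185,332:372]; cv2.imwrite('pics/c18.png',cv2.resize(s,(600,600),interpolation=2))
a=cv2.cvtColor(cv2.imread('pics/scene0.png'),6).astype(int);b=cv2.cvtColor(cv2.imread('pics/scene17.png'),6).astype(int)
for n,(x0,y0,x1,y1) in dict(jar1=(304,176,326,203),jar2=(324,188,344,214),calip=(342,195,384,244),mug=(270,155,304,190),tape=(386,130,420,158),teal1=(316,248,340,274),pink=(328,274,352,300),teal2=(386,174,408,196),mallet=(198,268,248,366),brush=(280,298,304,384)).items():
    A=cv2.imread('pics/scene0.png',0)[y0:y1,x0:x1].astype(np.float32);B=cv2.imread('pics/scene17.png',0)[y0:y1,x0:x1].astype(np.float32)
    print(n,[round(v,2) for v in cv2.phaseCorrelate(A,B)[0]], round(np.abs(A-B).mean(),1))
E
```

```text
projected cap base/top if upright at (0.5647,-0.168): [[343.  172.1]
 [343.6 163.5]]
jar1 [0.04, 0.39] 11.9
jar2 [-0.12, 0.34] 8.3
calip [0.32, 0.05] 8.2
mug [0.16, 0.08] 15.1
tape [-0.2, -0.07] 13.2
teal1 [-0.03, 0.43] 9.2
pink [0.05, 0.57] 5.1
teal2 [-0.04, 0.13] 4.9
mallet [0.04, -0.01] 4.2
brush [-0.05, 0.08] 5.1
```

View pics/c18.png

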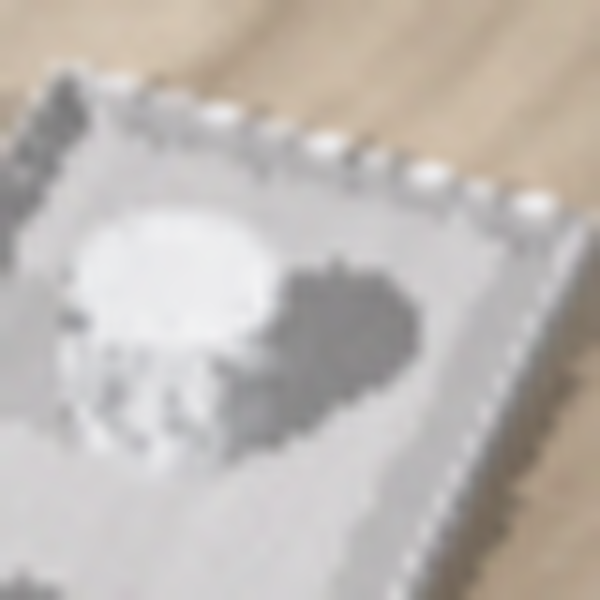

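The top disc centre is at (344,163.3), against (343.6,163.5) predicted for an upright cap on the tray floor. Bystander shifts are at most 0.6 px, so nothing has moved. I'll hand the job in.

```bash
python3 -c "
from station import ctrl
print(ctrl.close_job())"
```

```text
the job is handed in; nothing more can be done
None
```

The filler cap is off the neck and standing closed top up on its open rim in the parts tray. I handed the job in at about 32 s, with the gripper open and well clear.

- **Unscrewing:** the tool can only point straight down, so I turned the cap with repeated rolling strokes until it sat loose, then pulled it off along the leaning axis with under 6 N. Partway through, the strokes met up to about 46 N at the wrist. I took this to be a fingertip on the neck boss, raised the grip about 12 mm, and the later strokes stayed below about 20 N.
- **Setting down:** I felt for the tray floor, levelled the cap by rolling it over its lower rim edge (up to 31 N at the wrist), and opened the fingers slowly.
- **Last checks:** the top of the cap is within 0.5 px of where a level cap on the tray floor should appear. The bystanders show image shifts of at most 0.6 px, so I read them as unmoved; the shadows differ between the two pictures.
- **Uncertain:** I judged the cap's rise and the freeing of its thread from small image shifts (one comparison was inconclusive) and from the low pull force, not from a direct measure of its rotation. During the last push, the fingertips may have touched the tray floor.

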